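# Sort a sealed cartridge by its weight

### The job

The slim metal sample cartridge is sealed, so only its weight tells whether it is full (about 0.6 kg) or spent (about 0.2 kg). Lift it clear of the worktop, feel its weight, and set it down gently, standing upright, in the square tray if it is heavy or in the round dish if it is light. Keep it upright all the way and leave the squat canister where it stands.

Things in the scene. Friction and masses are not known exactly. Their poses are not given: they have to be found in the camera images.
- cartridge: The slim sealed cartridge: a plain aluminium cylinder of 44 mm diameter and 90 mm height, standing upright on the worktop, with a small brass filling stub (11 mm diameter, 12 mm high) in the middle of its top. Grip it round the body at mid-height, across any diameter. Origin: centre of its underside; z is its axis, up. Its mass is 0.55 to 0.69 kg when full and 0.19 to 0.25 kg when spent; nothing else tells the two apart.
- canister: A squat sealed canister of the same make, an aluminium cylinder of 64 mm diameter and 60 mm height with the same brass stub; not part of the job, it stays put. It may stand nearer to the robot or farther off than the cartridge. Origin: centre of its underside; z up.
- square_tray: The tray for a heavy (full) cartridge: a square open steel tray, 120 x 120 mm outside, 25 mm high, walls 4 mm, inner floor 4 mm above the worktop. It is fixed to the worktop. Origin: centre of its underside; z up, x and y along its sides. It lies to the left or to the right.
- round_dish: The dish for a light (spent) cartridge: a round open steel dish, 128 mm across its rim, 25 mm high, walls 4 mm, inner floor 4 mm above the worktop. It is fixed to the worktop. Origin: centre of its underside; z up. It lies on the other side from the square tray.
Not all that is in view belongs to the job. Leave any green or orange look-alike of the cartridge alone.

How it is judged:
By the outcome, as a careful person would: the job done as asked, in the order asked, and still so for the second after the job is handed in, with the robot touching nothing.
It also fails if it takes over 35 s, if anything falls off the work surface, if the arm or the gripper's body presses on something with over 40 N, if the wrist force passes 120 N, or if a joint passes its speed limit or range.

### The arm

A 6-joint arm with a two-finger parallel gripper is mounted at the origin on a cart in front of the work surface, level with it; the furniture and walls round the work are solid. World frame = base frame: x ahead of the robot, y to its left, z up, the work surface at z = 0. Lengths are in m, angles in rad, forces in N, time in s.
With the tool pointing down it reaches from about 0.35 to 0.975 m from the base axis. Payload 17.4 kg.
Tool frame: the origin (TCP) lies midway between the tips of the shut fingers; the grasp point (between the pads) lies 19 mm behind it (bot.grip_depth is the distance from the TCP to the grasp point, in m); z points along the fingers, y is the line along which they close (so a half turn about z gives the same grasp; the last joint's range is limited). The gripper opens to 85 mm and grips with 20 to 120 N. Pads are 22 mm wide; open, the fingers measure 114 mm over their backs; the gripper's body (76 mm by 85 mm) begins 54 mm behind the grasp point. The pads swing forward as they close: fully open they stand 13 mm farther back than shut.
Start: joints at [1.218, 0.116, 1.442, -0, 1.584, -0.038], TCP at [0.209, 0.642, 0.231] pointing down, gripper open.
Joint ranges: [-2.83, 2.83], [-0.83, 2.19], [0.07, 2.5], [-1.14, 4.28], [0.01, 3], [-2.97, 2.97]. Speed limits (rad/s): [1.89, 1.89, 2.22, 3.14, 3.14, 3.14].

### API

Orientations are given as a 3x3 rotation matrix whose columns are the frame's x, y, z axes.
In Python, from station import bot gives the robot as it stands. The module is installed in compiled form; this text tells all that it offers. Calls block until the motion is done:
- bot.move_ptp(position, orientation): joint-space move of the TCP to a pose.
- bot.move_straight(position, rotation=None, speed=0.15, until_force=None): straight line of the TCP; rotation=None keeps the orientation; speed is the mean speed in m/s. With until_force (N) it stops when the force on the tool has changed by that much, and returns True; else False.
- bot.goto_joints(angles): joint-space move.
- bot.set_gripper(opening): finger opening in m; the grip force is fixed at half the most; returns when the fingers have stopped.
- bot.hold(seconds).
- bot.solve_ik(position, orientation): joint angles nearest the present ones, or None.
- bot.camera(name): name is "scene" or "top"; returns a dict with "img" (400x640x3 uint8, red, green, blue), "camera_matrix" (3x3 intrinsics, pixels), "rvec" (rotation vector, rad) and "tvec" (3), from world to camera coordinates, as OpenCV has them. Camera axes: x right, y down, z forward; pixel columns grow to the right and rows downward; lengths in m; the calibration is good to about 2 mm. A picture is of the moment at which its call begins. There is no depth.
A pose or a line that the arm cannot do raises bot.PlanningError and nothing moves.
- bot.job_done(): hands the job in; it is judged then, once.
Readings, each from a call of its own:
- bot.current_time_s(): time.
- bot.current_q(): joint angles.
- bot.current_qd(): joint speeds.
- bot.current_tau(): joint torques, N m.
- bot.current_position(): TCP position.
- bot.current_ee_rot(): TCP orientation.
- bot.current_contact_force(): force on the tool from outside, world axes, zero at the start.
- bot.current_ft_torque(): the same for the moment, N m.
- bot.current_opening(): finger opening in m.
- bot.current_gripper_force(): force on a finger pad.
Only numpy, scipy, OpenCV 4.12 (cv2) and the standard library are available. Lean on these libraries where they do the work, as an engineer would, in place of code of your own. Each camera call takes 0.05 s, during which the arm holds its last target. There are 200 camera calls.

## Working session

There is one attempt and no reset: what is moved stays moved. The work goes in short steps, each a Python script; the robot and the scene stay as the last script left them, time stands still between calls to the robot, and variables do not carry over. Pictures are saved under pics/ and viewed, at most 10 in all, crops included, and the job is handed in when it is done.

```bash
mkdir -p pics; python3 - <<'E'
from station import bot
import cv2
for n in("scene","top"):
    c=bot.camera(n); cv2.imwrite(f"pics/{n}0.png",c["img"][:,:,::-1]); print(n,c["camera_matrix"],c["rvec"],c["tvec"])
E
```

```text
scene [[508.52157614   0.         318.16660757]
 [  0.         508.52157614 197.83689169]
 [  0.           0.           1.        ]] [ 2.17962314 -1.08038311  0.45116943] [-0.34732318  0.33793042  0.86633091]
top [[429.84278877   0.         323.80636348]
 [  0.         429.84278877 197.23744024]
 [  0.           0.           1.        ]] [ 2.1465252  -2.10635619  0.14714902] [-0.03876499  0.54593531  0.9264273 ]
```

View pics/scene0.png

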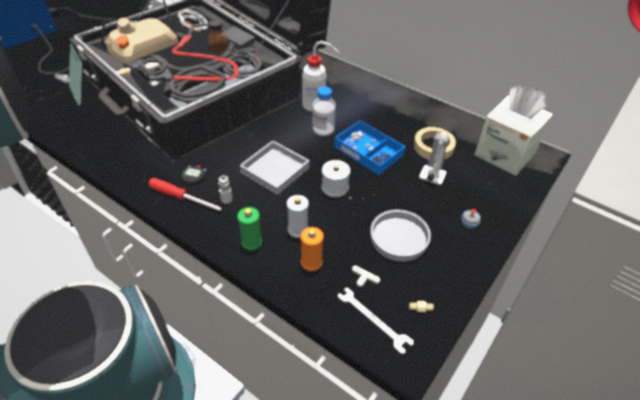

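View pics/top0.png

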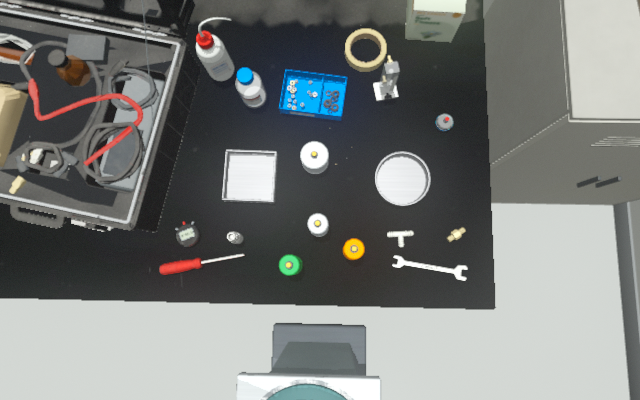

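Cartridge candidates in the top view are the plain aluminium one at (318,224), green at (290,265) and orange at (354,249). The squat canister is at (314,156), the tray at (249,176) and the dish at (403,179). The slim plain aluminium one with the brass stub fits. I'll measure, and take an enlarged crop to confirm.

```bash
cat > h.py <<'E'
import numpy as np, cv2
from station import bot
def ray(c,uv,z):
    R=cv2.Rodrigues(np.array(c["rvec"],float))[0]; t=np.array(c["tvec"],float).ravel()
    d=R.T@np.linalg.inv(c["camera_matrix"])@np.array([uv[0],uv[1],1.]); o=-R.T@t
    return o+d*(z-o[2])/d[2]
def proj(c,p):
    return cv2.projectPoints(np.array([p],float),np.array(c["rvec"],float),np.array(c["tvec"],float),c["camera_matrix"],None)[0].ravel()
def brass(c,uv,r=9):   # centroid of saturated brass pixels near uv
    h=cv2.cvtColor(c["img"],cv2.COLOR_RGB2HSV); u,v=map(int,uv)
    s=h[v-r:v+r+1,u-r:u+r+1]; m=(s[...,1]>80)&(s[...,0]>12)&(s[...,0]<35)
    y,x=np.nonzero(m); return (u-r+x.mean(),v-r+y.mean()),len(x)
def blob(c,uv,r,th=90): # bright blob containing/near uv: hull minAreaRect centre
    g=cv2.cvtColor(c["img"],cv2.COLOR_RGB2GRAY); u,v=uv
    m=np.zeros_like(g); m[v-r:v+r,u-r:u+r]=(g[v-r:v+r,u-r:u+r]>th)*255
    k=max(cv2.findContours(m,cv2.RETR_EXTERNAL,cv2.CHAIN_APPROX_NONE)[0],key=cv2.contourArea)
    return k
E
python3 - <<'E'
from h import *
T=bot.camera("top");S=bot.camera("scene");np.set_printoptions(precision=4,suppress=True)
print("TCP px",proj(T,bot.current_position()))
for n,a,b,H in(("cart",(318,224),(297,201),.102),("can",(314,156),(336,165),.072),("green",(290,265),(249,211),.102),("orange",(354,249),(312,233),.102)):
    for c,p in((T,a),(S,b)):
        try:
            q,k=brass(c,p,6); print(n,q,k,ray(c,q,H-.004))
        except Exception as e: print(n,e)
for n,a,b,r in(("tray",(249,176),(275,166),34),("dish",(403,179),(400,235),36)):
    for c,p in((T,a),(S,b)):
        k=blob(c,p,r); h=cv2.convexHull(k); (ctr,wh,ang)=cv2.minAreaRect(h)
        pts=np.array([ray(c,q[0],.025)[:2] for q in h],np.float32)
        print(n,ctr,wh,cv2.minAreaRect(pts))
for n,p in(("cart",(318,224)),("can",(314,156))):
    k=blob(T,p,20); pts=np.array([ray(T,q[0],.09 if n=="cart" else .06)[:2] for q in k],np.float32); print(n,cv2.minAreaRect(pts))
i=cv2.resize(T["img"][190:290,250:400],None,fx=5,fy=5,interpolation=cv2.INTER_CUBIC)
cv2.imwrite("pics/crop.png",i[:,:,::-1])
E
```

```text
TCP px [-67.4712 364.8741]
cart (np.float64(317.09090909090907), np.float64(222.9090909090909)) 22 [ 0.4827 -0.0168  0.098 ]
cart (np.float64(297.1666666666667), np.float64(200.0)) 12 [ 0.4783 -0.0189  0.098 ]
can (np.float64(313.77777777777777), np.float64(153.5)) 18 [ 0.6414 -0.0046  0.068 ]
can (np.float64(336.0), np.float64(167.0)) 9 [ 0.6361 -0.0068  0.068 ]
green (np.float64(288.04), np.float64(264.6)) 25 [0.3945 0.0417 0.098 ]
green (np.float64(247.5), np.float64(211.21428571428572)) 28 [0.3923 0.0412 0.098 ]
orange (np.float64(354.1523178807947), np.float64(248.98675496688742)) 151 [ 0.4295 -0.0953  0.098 ]
orange (np.float64(312.0875912408759), np.float64(232.97080291970804)) 137 [ 0.427 -0.097  0.098]
tray (249.30577087402344, 175.55023193359375) (53.7679443359375, 52.8071174621582) ((0.5983653664588928, 0.14674262702465057), (0.12368270009756088, 0.12532548606395721), 88.80972290039062)
tray (274.0, 165.00003051757812) (58.65251541137695, 45.96162414550781) ((0.5895177125930786, 0.14104488492012024), (0.13791857659816742, 0.13913187384605408), 88.79023742675781)
dish (402.5, 178.0) (54.0, 55.0) ((0.5983421206474304, -0.20879922807216644), (0.12761655449867249, 0.1267423778772354), 0.08739109337329865)
dish (400.0, 234.0) (50.0, 60.0) ((0.5918280482292175, -0.2093968689441681), (0.13455741107463837, 0.13501520454883575), 68.74678802490234)
cart ((0.4801972210407257, -0.01735265925526619), (0.049070388078689575, 0.044766172766685486), 1.093201756477356)
can ((0.6356840133666992, -0.0047431811690330505), (0.07431690394878387, 0.06332111358642578), 1.0932049751281738)
```

View pics/crop.png

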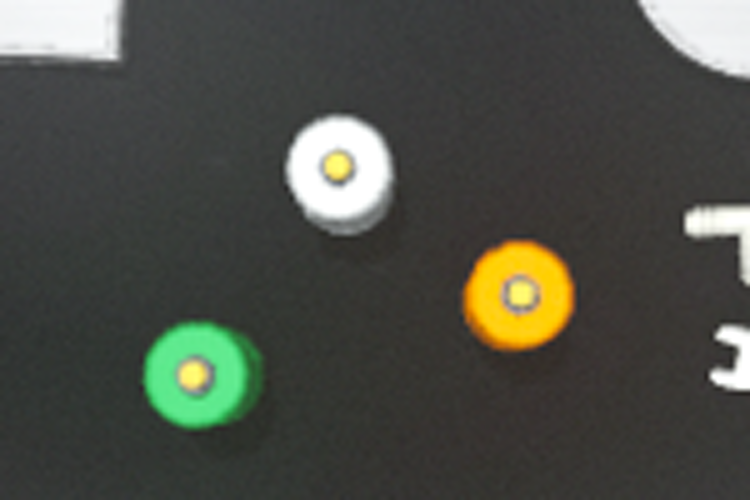

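The crop shows the plain aluminium cylinder with the brass stub at crop (340,165), clearly distinct from the green and orange look-alikes. Its position is about (0.481,-0.017). I'll grip with the pads at z≈55 mm so the gripper body clears the stub.

```bash
cat >> h.py <<'E'
def down(a): # tool down, closing axis y at world angle a
    y=np.array([np.cos(a),np.sin(a),0]); z=np.array([0,0,-1.]); return np.column_stack([np.cross(y,z),y,z])
E
python3 - <<'E'
from h import *
np.set_printoptions(precision=3,suppress=True)
C=np.array([.481,-.0175])
p=bot.current_position(); print(bot.current_ee_rot())
best=None
for a in np.radians([11,191,101,281]):
    js=[bot.solve_ik([*xy,z],down(a)) for xy,z in((C,.25),(C,.036),((.598,.146),.04),((.598,-.209),.04))]
    print(np.degrees(a),[None if j is None else np.round(j,2) for j in js])
    if all(j is not None for j in js):
        m=max(abs(j[5]) for j in js)
        if best is None or m<best[0]-.3: best=(m,a)
a=best[1]; print("use",np.degrees(a)); open("a.txt","w").write(str(a))
bot.move_straight([p[0],p[1],.32],speed=.25)
bot.move_ptp([*C,.25],down(a)); bot.hold(.3)
print(bot.current_time_s(),bot.current_position(),bot.current_contact_force())
T=bot.camera("top"); S=bot.camera("scene")
cv2.imwrite("pics/pre.png",np.vstack([T["img"][100:300,160:480],S["img"][100:300,160:480]])[:,:,::-1])
E
```

```text
[[-0.951  0.31  -0.   ]
 [ 0.31   0.951 -0.001]
 [ 0.    -0.001 -1.   ]]
11.0 [array([-0.09, -0.32,  1.81, -0.  ,  1.65, -0.28]), array([-0.09, -0.19,  2.06, -0.  ,  1.27, -0.28]), array([ 0.2 ,  0.11,  1.77, -0.  ,  1.26,  0.01]), array([-0.38,  0.14,  1.73, -0.  ,  1.27, -0.57])]
191.0 [array([-0.09, -0.32,  1.81, -0.  ,  1.65,  2.86]), array([-0.09, -0.19,  2.06, -0.  ,  1.27,  2.86]), None, array([-0.38,  0.14,  1.73, -0.  ,  1.27,  2.57])]
101.0 [array([-0.09, -0.32,  1.81, -0.  ,  1.65, -1.85]), array([-0.09, -0.19,  2.06, -0.  ,  1.27, -1.85]), array([ 0.2 ,  0.11,  1.77, -0.  ,  1.26, -1.56]), array([-0.38,  0.14,  1.73, -0.  ,  1.27, -2.14])]
281.0 [array([-0.09, -0.32,  1.81, -0.  ,  1.65,  1.29]), array([-0.09, -0.19,  2.06, -0.  ,  1.27,  1.29]), array([ 0.2 ,  0.11,  1.77, -0.  ,  1.26,  1.58]), array([-0.38,  0.14,  1.73, -0.  ,  1.27,  1.  ])]
use 11.0
3.55 [ 0.481 -0.017  0.25 ] [0.159 0.468 0.043]
```

View pics/pre.png

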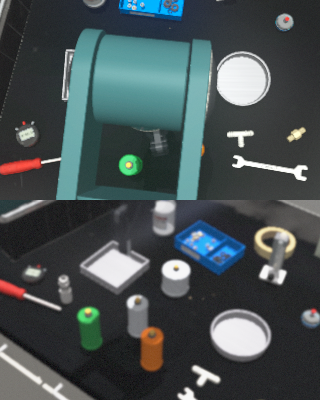

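The arm hides the cartridge from the top camera. The scene view shows the cartridge undisturbed at crop (138,315), with the gripper above it. I'll descend, grip, lift and weigh.

```bash
python3 - <<'E'
from h import *
np.set_printoptions(precision=3,suppress=True)
C=[.481,-.0175]
print("stop",bot.move_straight([*C,.036],speed=.12,until_force=6),bot.current_position())
if abs(bot.current_position()[2]-.036)<.003:
    bot.set_gripper(0.0); print("open",bot.current_opening(),bot.current_gripper_force())
    bot.move_straight([*C,.16],speed=.08); bot.hold(.6)
    f=[]
    for _ in range(10): f.append(bot.current_contact_force()); bot.hold(.03)
    print(np.mean(f,0),np.std(f,0),bot.current_opening(),bot.current_gripper_force(),bot.current_time_s())
c=bot.camera("scene"); cv2.imwrite("pics/lift.png",cv2.resize(c["img"][90:300,180:450],None,fx=2,fy=2)[:,:,::-1])
E
```

```text
stop False [ 0.481 -0.018  0.037]
open 0.043133122337878534 61.17894456256181
[-0.045 -0.273 -2.038] [0.457 0.49  0.374] 0.043100706659502455 61.06236110441387 8.6833
```

View pics/lift.png

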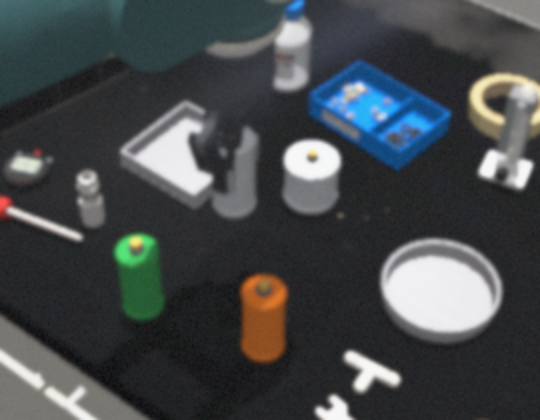

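The cartridge hangs upright in the fingers at crop (235,180). The force change of about 2.1 N means 0.21 kg, so it is spent and goes in the round dish.

```bash
python3 - <<'E'
from h import *
np.set_printoptions(precision=3,suppress=True)
D=[.596,-.209]
bot.move_straight([*D,.16],speed=.1)
bot.move_straight([*D,.06],speed=.08); bot.hold(.3)
hit=bot.move_straight([*D,.036],speed=.015,until_force=2.5); print(hit,bot.current_position(),bot.current_contact_force(),bot.current_opening())
print(bot.current_time_s())
c=bot.camera("scene"); cv2.imwrite("pics/set.png",cv2.resize(c["img"][130:300,300:500],None,fx=3,fy=3)[:,:,::-1])
E
```

```text
True [ 0.596 -0.209  0.041] [-0.511  0.963  5.72 ] 0.04347642210173241
14.0
```

View pics/set.png

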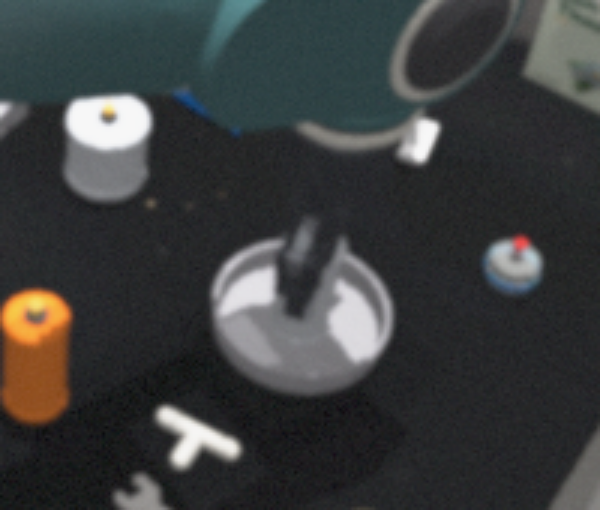

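Contact came at TCP z=0.041, which matches the dish floor height (expected 0.0405), and the picture shows the gripper inside the dish at (305,300). I'll release and retreat.

```bash
python3 - <<'E'
from h import *
bot.set_gripper(.085); bot.hold(.2)
bot.move_straight([.596,-.209,.25],speed=.12)
bot.move_ptp([.42,.05,.32],down(float(open("a.txt").read()))); bot.hold(.3)
print(bot.current_time_s(),bot.current_opening())
T=bot.camera("top");S=bot.camera("scene")
cv2.imwrite("pics/end.png",np.hstack([cv2.resize(c[0:200],None,fx=2,fy=2) for c in (T["img"][80:280,300:480],S["img"][130:330,300:480])])[:,:,::-1])
E
```

```text
18.1583 0.08544025812291327
```

View pics/end.png

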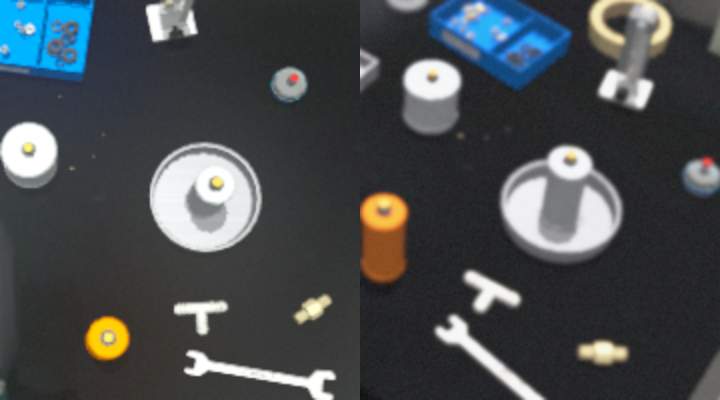

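The cartridge stands upright near the middle of the dish, at (215,185) on the left and (568,195) on the right. The canister and the look-alikes are undisturbed.

```bash
python3 -c "
from station import bot
print(bot.job_done())"
```

```text
the job is handed in; nothing more can be done
None
```

The cartridge weighed about 0.21 kg, so it is spent; it now stands upright in the round dish, the canister was left where it stood, and the job is handed in.

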